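# Shift the stock feeder into the gear marked by the bar

### The job

Put the stock feeder's gearbox into the gear marked by the long bar tag: with your fingertips push the gear lever through the gate and fully home to the end of the slot that the bar tag stands at, leave it there and move clear. Only push the lever: do not grip or force it, and leave the things lying on and around the gearbox where they are.

Things in the scene. Friction and masses are not known exactly. Their poses are not given: they have to be found in the camera images.
- gearbox: Grey gear unit of a wood-stock feeder, fixed: housing 220 (x) x 260 mm (y), shoulder 124 mm high; motor on its +y side (to y = 230 mm, 125 mm high), rubber roller on its -y side (to y = -220 mm). On top a dark steel gate plate, 196 (x) x 140 mm (y). Origin: at bench height right below the gate's middle; x to the gate's far side, y to its left, z up.
- gate (a point): Middle of the gate plate's upper face, 140 mm above the bench; axes as the gearbox. The opening is a double H: a cross channel along y (x = 0) and three columns of slots along x at y = -28, 0, +28 mm, each running near (-x) and far (+x). All are 16 mm wide, the lever's rod 12 mm. Steel tongues with round noses part the columns: the lever changes column only in the cross channel.
- lever (a joint): Lever's tilt along the slots, rad: 0 upright in the cross channel, + to gearbox +x (far), - to -x (near); hard stops at the slot ends, +0.20 and -0.20. Starts anywhere along the middle column. Stays where it is left: friction, about 1.5 N at the knob in either joint.
- lever_cross (a joint): Lever's tilt across the columns, rad: 0 middle column, + to gearbox +y, - to -y; hard stops in the outer columns at +0.24 and -0.24. Can change only while joint lever is within about 0.03 of 0 (the round noses guide it in from about 0.07). The lever pivots about a point 20 mm above the gearbox origin.
- knob (a point): Centre of the lever's black cylindrical knob, 28 mm diameter, 50 mm long along the lever, 190 mm from the pivot: 210 mm above the bench when upright, about 9 mm lower at the end of an outer slot, where it stands at x = +-38, y = +-44 mm in the gearbox frame. z points up along the lever. Below it is the bare rod.
- tag_bar: The long bar tag: 44 mm (along gearbox y) x 12 mm (along gearbox x). 4 mm thick, white enamelled, fixed on a corner of the gate plate beyond the end of an outer slot; which corner varies. Origin: centre of its underside, 140 mm above the bench; axes as the gearbox. It stands at x = +-81 mm, y = +-46 mm in the gearbox frame: the signs tell the slot wanted.
- tag_disc: Round solid tag, 28 mm diameter. 4 mm thick, white enamelled, fixed on a corner of the gate plate beyond the end of an outer slot; which corner varies. Origin: centre of its underside, 140 mm above the bench; axes as the gearbox.
- tag_square: Square tag, 26 mm. 4 mm thick, white enamelled, fixed on a corner of the gate plate beyond the end of an outer slot; which corner varies. Origin: centre of its underside, 140 mm above the bench; axes as the gearbox.
- tag_ring: Ring-shaped tag with a hole, about 30 mm over all. 4 mm thick, white enamelled, fixed on a corner of the gate plate beyond the end of an outer slot; which corner varies. Origin: centre of its underside, 140 mm above the bench; axes as the gearbox.
- socket: Steel wrench socket, 26 mm diameter, 30 mm high, standing on the housing's shoulder (124 mm up) at the left (+y) of the gate plate. Origin: centre of its underside. Loose, to be left where it is.
- packer: Flat steel packer, 45 x 22 x 14 mm, lying on the housing's shoulder (124 mm up) at the right (-y) of the gate plate. Origin: centre of its underside. Loose, to be left where it is.
- glue: White glue bottle with an orange cap, 56 mm diameter, 150 mm high, standing behind the gearbox. Origin: centre of its underside. Loose, to be left where it is.
- tin: Tin can, 74 mm diameter, 90 mm high, in front of the gearbox. Origin: centre of its underside. Loose, to be left where it is.
- mug: White mug, 80 mm diameter, 95 mm high, beside the motor. Origin: centre of its underside. Loose, to be left where it is.
- wrench: Steel wrench, 170 mm long, lying in front of the gearbox. Origin: its underside, near its middle. Loose, to be left where it is.
- offcut: Wood offcut, 100 x 50 x 35 mm, beside the roller. Origin: centre of its underside. Loose, to be left where it is.
- tape: Yellow tape measure, 30 x 66 x 62 mm, behind the gearbox. Origin: centre of its underside. Loose, to be left where it is.

How it is judged:
At the end, for the whole second after the job is handed in: The lever rests in the outer slot that ends at the bar tag, within 0.02 rad (about 4 mm at the knob) of that slot's end (joint lever beyond +-0.18, joint lever_cross beyond +-0.20, knob within 55 mm of the bar tag seen from above) ((value of joint lever above 0.18 rad or value of joint lever below -0.18 rad) and (value of joint lever_cross above 0.2 rad or value of joint lever_cross below -0.2 rad) and horizontal distance between knob and tag_bar below 0.055 m and velocity of joint lever between -0.05 and 0.05 rad/s); the robot touches nothing.
It fails at once if The fingers grip or force the lever or the gearbox (contact force over 40 N) (contact force between the fingers and gearbox above 40 N).
It fails at once if A loose thing on or around the gearbox is lifted or shifted by more than 15 mm (distance of any of socket, packer, glue, tin, mug, wrench, offcut, tape from where it was at the start of the episode above 0.015 m).
It also fails if it takes over 54 s, if anything falls off the work surface, if the arm or the gripper's body presses on something with over 40 N, if the wrist force passes 120 N, or if a joint passes its speed limit or range.

### The arm

A 6-joint arm with a two-finger parallel gripper is mounted at the origin on the work surface. World frame = base frame: x ahead of the robot, y to its left, z up, the work surface at z = 0. Lengths are in m, angles in rad, forces in N, time in s.
With the tool pointing down it reaches from about 0.35 to 0.975 m from the base axis. Payload 4.9 kg.
Tool frame: the origin (TCP) lies midway between the tips of the shut fingers; the grasp point (between the pads) lies 19 mm behind it; z points along the fingers, y is the line along which they close (so a half turn about z gives the same grasp; the last joint's range is limited). The gripper opens to 85 mm and grips with 20 to 120 N. Pads are 22 mm wide; open, the fingers measure 114 mm over their backs; the gripper's body (76 mm by 85 mm) begins 54 mm behind the grasp point. The pads swing forward as they close: fully open they stand 13 mm farther back than shut.
Start: joints at [-1.251, 0.053, 1.613, -0, 1.476, -0.119], TCP at [0.266, -0.566, 0.231] pointing down, gripper open.
Joint ranges: [-3.01, 3.01], [-1.01, 2.22], [0.06, 2.58], [-1.02, 4.17], [0.09, 2.62], [-3.14, 3.14]. Speed limits (rad/s): [2.57, 2.57, 3.14, 3.14, 3.14, 3.14].

### API

Orientations are given as a rotation vector (axis times angle).
In Python, from station import ctrl gives the robot as it stands. The module is installed in compiled form; this text tells all that it offers.
- The arm moves only by the shell command python3 -m handwheel 'ROWS' [OPENING] [FORCE]. ROWS is JSON, a list of rows, each a list of 2 entries, a list of its own where there are three numbers: the shift along the tool's x, y, z in cm, then the turn, a rotation vector about the tool's x, y, z in rad. In form: [[[tx, ty, tz], [ax, ay, az]], ...]. A call has 1 to 5 rows; each row is the pose to reach, as a shift and turn from the pose commanded when the call began, along the tool's axes at that moment; what a row does not reach only later rows make up. A row lasts 1/8 s, in which the tool goes at most 62.5 mm and 10.7 degrees, less where a joint would pass 70% of its speed; a pose out of reach is approached as far as the arm can. A call with a gripper value outside its range is refused whole. OPENING is the gripper's target within -1 to 1 (shut at 1, half-way at 0, fully open at -1), set as the call begins (- or left out, the last holds). The fingers move at their own pace and stop on an object; FORCE is the grip in N (left out, the last holds). Time passes only in rows, so rows that repeat a pose let the fingers close. It gives the time, the measured TCP pose, the force, the opening and the grip force at its end, in the units of the state.
- ctrl.get_obs(): the state, without advancing time (a new reading comes with each control period).
- ctrl.get_image(name): name is "scene" or "top" or "wrist"; returns the picture (384x512x3 uint8, blue, green, red); there is no depth.
- ctrl.calibration(name): a dict with "fx", "fy", "cx", "cy" (pixels), "R" (3x3) and "t" (3): a world point X has camera coordinates R X + t. Camera axes: x right, y down, z forward; pixel columns grow to the right and rows downward; lengths in m; the calibration is good to about 2 mm. A picture is of the moment at which its call begins: read the wrist's pose just before it. calibration takes no time and is no camera call; for the wrist camera it gives the pose at the moment of the call.
- ctrl.finish_job(): hands the job in; it is judged then, once.
Trained networks look in the newest picture that a camera, given by its name, has taken for a name from the list of things; names that differ only in an ending like _2 or _b are one class to them, and where a whole thing is asked for, a point or a joint stands for the part that bears it (a point fixed in the world has none). Each returns a list of dicts, best first, with "score" (0 to 1); they miss things now and then, are a little off and sometimes report something else, mostly with a low value. They report only what shows in the picture. A call takes as long as a camera call.
- ctrl.look_for(camera, query): "position" ([column, row] in pixels, amid what is visible of it).
- ctrl.landmark_of(camera, query): "position" ([column, row] in pixels: a listed point, or the origin of a listed thing).
The state is a dict: "t": time; "q": joint angles; "dq": joint speeds; "effort": joint torques, N m; "tool_pos": TCP position; "tool_rot": TCP orientation; "contact_force": force on the tool from outside, world axes, zero at the start; "wrist_torque": the same for the moment, N m; "opening": finger opening in m; "grip_force": force on a finger pad.
Only numpy, scipy, OpenCV 4.12 (cv2) and the standard library are available. Lean on these libraries where they do the work, as an engineer would, in place of code of your own. Each camera call takes 0.05 s, during which the arm holds its last target. There are 200 camera calls.

## Working session

There is one attempt and no reset: what is moved stays moved. The work goes in short steps, Python scripts to look and compute and a shell command to move; the robot and the scene stay as the last step left them, time stands still between calls to the robot, and variables do not carry over. Pictures are saved under pics/ and viewed, at most 10 in all, crops included, and the job is handed in when it is done.

```bash
mkdir -p pics; cat > h.py <<'E'
import numpy as np, cv2, json
from station import ctrl
def ray(cam,px):
    c=ctrl.calibration(cam);R=np.array(c["R"]);t=np.array(c["t"])
    d=R.T@np.array([(px[0]-c["cx"])/c["fx"],(px[1]-c["cy"])/c["fy"],1.]);return -R.T@t,d
def atz(cam,px,z):
    o,d=ray(cam,px);return o+d*(z-o[2])/d[2]
def proj(cam,X):
    c=ctrl.calibration(cam);p=np.array(c["R"])@np.array(X)+np.array(c["t"]);return [c["fx"]*p[0]/p[2]+c["cx"],c["fy"]*p[1]/p[2]+c["cy"]]
E
python3 - <<'E'
from h import *
ims={}
for cam in ("top","scene"):
    ims[cam]=ctrl.get_image(cam); cv2.imwrite(f"pics/{cam}0.png",ims[cam])
    c=ctrl.calibration(cam); print(cam,c["fx"],(-np.array(c["R"]).T@np.array(c["t"])).round(3))
    for n,z in (("gearbox",0),("gate",.14),("knob",.209),("tag_bar",.14),("tag_disc",.14),("tag_square",.14),("tag_ring",.14),("socket",.124),("packer",.124),("glue",0)):
        for r in ctrl.landmark_of(cam,n)[:2]: print(cam,n,round(r["score"],2),np.round(r["position"],1),atz(cam,r["position"],z).round(4)[:2])
o=ctrl.get_obs();print(o["t"],o["tool_pos"],o["tool_rot"],o["opening"])
E
```

```text
top 358.61510312760157 [0.443 0.05  1.282]
top gearbox 0.86 [245.  183.5] [0.583  0.0832]
top gearbox 0.69 [226.5 203.3] [0.5121 0.1494]
top gate 0.81 [244.5 179.5] [0.5805 0.0812]
top knob 0.56 [279.3 147.8] [ 0.6688 -0.0266]
top knob 0.43 [245.7 177.4] [0.5786 0.0757]
top tag_bar 0.51 [255.1 209.8] [0.4834 0.0476]
top tag_disc 0.73 [281.9 244.5] [ 0.3737 -0.0364]
top tag_disc 0.55 [226.5 199.9] [0.5153 0.1386]
top tag_square 0.68 [225.3 199.4] [0.5169 0.1424]
top tag_square 0.38 [268.5 162.6] [0.635  0.0038]
top tag_ring 0.49 [238.2 153.2] [0.6661 0.1013]
top socket 0.39 [215.4 166.4] [0.6259 0.1763]
top socket 0.32 [217.8 227.3] [0.4285 0.1675]
top packer 0.59 [272.1 196.4] [ 0.527  -0.0076]
top glue 0.65 [244.  137.9] [0.7498 0.0865]
scene 357.9361831433276 [1.04  0.01  0.952]
scene gearbox 0.87 [274.3 216.4] [0.5774 0.0878]
scene gearbox 0.41 [285.4 225.7] [0.6092 0.1177]
scene gate 0.9 [275.5 194.7] [0.5829 0.0846]
scene gate 0.46 [284.9 275.2] [0.7972 0.0888]
scene knob 0.65 [276.1 174.3] [0.5642 0.0844]
scene tag_bar 0.53 [265.2 164.2] [0.4855 0.0642]
scene tag_disc 0.44 [272.3 191.5] [0.5729 0.077 ]
scene tag_square 0.65 [248.8 218.5] [0.6477 0.012 ]
scene tag_ring 0.4 [285.8 225.3] [0.6715 0.103 ]
scene socket 0.43 [313.9 216.5] [0.6436 0.1792]
scene packer 0.62 [238.8 184.7] [ 0.5375 -0.0105]
scene glue 0.9 [282.5 273.9] [0.7514 0.0962]
1.1 [ 0.26551389 -0.56578601  0.23132542] [ 3.06624935e+00  6.83766837e-01 -5.67561241e-05] 0.08537208368450035
```

View pics/top0.png

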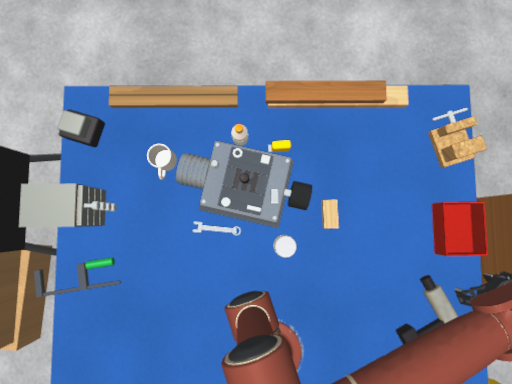

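View pics/scene0.png

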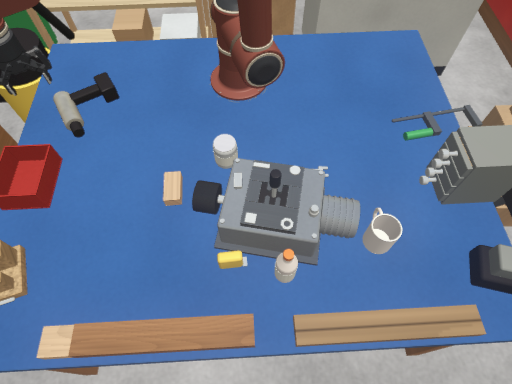

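The bar tag is at the near-right corner (top view pixel 255,209), with the disc near-left, the ring far-left and the square far-right. I'll refine the yaw and the lever tilt next.

```bash
python3 - <<'E'
from h import *
a=cv2.resize(cv2.imread("pics/top0.png")[130:230,195:300],None,fx=5,fy=5,interpolation=cv2.INTER_CUBIC)
b=cv2.resize(cv2.imread("pics/scene0.png")[155:255,210:335],None,fx=5,fy=5,interpolation=cv2.INTER_CUBIC)
cv2.imwrite("pics/a.png",a);cv2.imwrite("pics/b.png",b)
E
```

```text
(no output)
```

View pics/a.png

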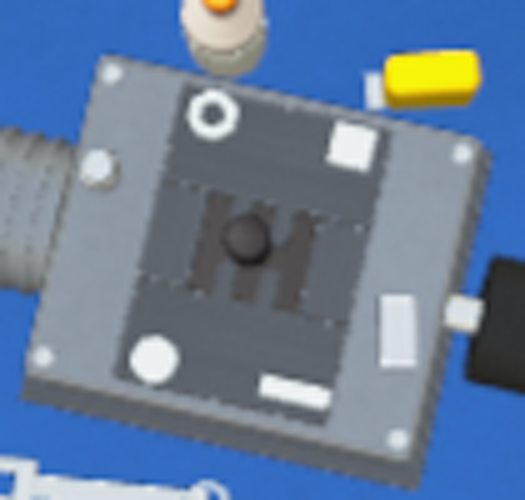

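View pics/b.png

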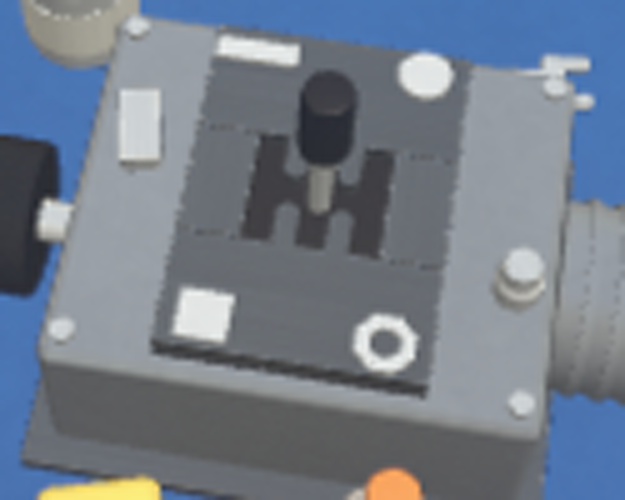

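```bash
python3 - <<'E'
from h import *
from scipy.optimize import least_squares
A=lambda u,v:((u+.5)/5-.5+195,(v+.5)/5-.5+130); B=lambda u,v:((u+.5)/5-.5+210,(v+.5)/5-.5+155)
ta=dict(ring=(213,114),square=(352,147),disc=(154,359),bar=(295,391)); tb=dict(ring=(385,344),square=(204,314),disc=(425,76),bar=(258,50))
g=dict(ring=(81,46),square=(81,-46),disc=(-81,46),bar=(-81,-46))
P=[];G=[]
for k in g:
    p=atz("top",A(*ta[k]),.144)[:2];q=atz("scene",B(*tb[k]),.144)[:2];print(k,p.round(4),q.round(4));P.append((p+q)/2);G.append(np.array(g[k])/1000)
P=np.array(P);G=np.array(G)
f=lambda s:(P-(s[:2]+G@np.array([[np.cos(s[2]),-np.sin(s[2])],[np.sin(s[2]),np.cos(s[2])]]).T)).ravel()
s=least_squares(f,[.58,.08,-.26]).x;print("pose",s,f(s).round(4))
json.dump(list(s),open("pose.json","w"))
M=np.array([[np.cos(s[2]),-np.sin(s[2])],[np.sin(s[2]),np.cos(s[2])]])
for L in (-.2,-.1,0,.1,.2):
    X=lambda r:list(s[:2]+M@[r*np.sin(L),0])+[.02+r*np.cos(L)]
    print(L,[np.round(proj(c,X(.215)),1) for c in("top","scene")],np.round(proj("scene",X(.165)),1))
print("obs",A(247,238),B(329,93),B(326,156))
E
```

```text
ring [0.6679 0.1044] [0.6683 0.105 ]
square [0.6461 0.0151] [0.6469 0.0161]
disc [0.5103 0.1418] [0.511 0.142]
bar [0.4896 0.0524] [0.489 0.053]
pose [ 0.57862767  0.07871017 -0.23293543] [ 0.     -0.0001 -0.0004  0.0004  0.0002 -0.0003  0.0001  0.    ]
-0.2 [array([241.2, 190.5]), array([277.3, 160.1])] [275.8 174.3]
-0.1 [array([242.8, 183.4]), array([276. , 166.5])] [274.8 179.1]
0 [array([244.4, 176.3]), array([274.7, 173.6])] [273.8 184.4]
0.1 [array([246.1, 169.3]), array([273.3, 181.4])] [272.8 190.2]
0.2 [array([247.8, 162.5]), array([271.8, 189.7])] [271.8 196.3]
obs (244.0, 177.2) (275.4, 173.2) (274.8, 185.8)
```

Lever is essentially upright (about -0.01 rad). Plan: with shut fingers, push the knob towards gearbox -y from its +y side, then towards -x from its +x side.

```bash
cat >> h.py <<'E'
from scipy.spatial.transform import Rotation as Ro
def tgt(*pts):
    s=json.load(open("pose.json"));c,n=np.cos(s[2]),np.sin(s[2])
    o=ctrl.get_obs();p=np.array(o["tool_pos"]);R=Ro.from_rotvec(o["tool_rot"]);d=p[:2]-s[:2]
    print("t",round(o["t"],2),"gearbox-frame mm",np.round([1e3*(c*d[0]+n*d[1]),1e3*(-n*d[0]+c*d[1]),1e3*p[2]],1),"F",np.round(o["contact_force"],1))
    W=Ro.from_matrix(np.array([[c,n,0],[n,-c,0],[0,0,-1]]))
    for x,y,z in pts:
        w=np.array([s[0]+(c*x-n*y)/1e3,s[1]+(n*x+c*y)/1e3,z/1e3])
        print((x,y,z),"shift cm",(R.inv().apply(w-p)*100).round(2),"turn",(R.inv()*W).as_rotvec().round(3))
E
python3 -c "
from h import *
tgt((-2,70,300))"
```

```text
t 1.1 gearbox-frame mm [-155.9 -699.4  231.3] F [-0.8 -0.2 -0.2]
(-2, 70, 300) shift cm [ 59.93 -50.64  -6.87] turn [0.    0.    0.672]
```

```bash
python3 -m handwheel '[[[0,0,-6],[0,0,0]],[[59.9,-50.6,-7],[0,0,0]],[[59.9,-50.6,-7],[0,0,0]],[[59.9,-50.6,-7],[0,0,0]],[[59.9,-50.6,-7],[0,0,0]]]' 1 20
python3 -c "
from h import *
tgt((-2,70,300))"
```

```text
t: 1.72
tool_pos: [0.3704, -0.3368, 0.2947]
tool_rot: [3.066, 0.683, 0.001]
contact_force: [0.5, -0.3, -0.1]
opening: 0.0001
grip_force: 0.0
t 1.73 gearbox-frame mm [-106.7 -452.4  294.7] F [ 0.5 -0.3 -0.1]
(-2, 70, 300) shift cm [ 40.69 -34.4   -0.53] turn [ 0.001 -0.001  0.671]
```

```bash
python3 -m handwheel '[[[40.7,-34.4,-0.5],[0,0,0.67]],[[40.7,-34.4,-0.5],[0,0,0.67]],[[40.7,-34.4,-0.5],[0,0,0.67]],[[40.7,-34.4,-0.5],[0,0,0.67]],[[40.7,-34.4,-0.5],[0,0,0.67]]]'
python3 -c "
from h import *
tgt((-2,70,300))"
```

```text
t: 2.35
tool_pos: [0.4899, -0.0792, 0.2976]
tool_rot: [3.12, -0.366, 0.002]
contact_force: [1.0, 0.9, -0.2]
opening: 0.0
grip_force: 0.0
t 2.35 gearbox-frame mm [ -49.9 -174.2  297.6] F [ 1.   0.9 -0.2]
(-2, 70, 300) shift cm [  4.78 -24.42  -0.24] turn [ 0.    -0.001 -0.   ]
```

```bash
python3 -m handwheel '[[[4.8,-24.4,-0.2],[0,0,0]],[[4.8,-24.4,-0.2],[0,0,0]],[[4.8,-24.4,-0.2],[0,0,0]],[[4.8,-24.4,-0.2],[0,0,0]],[[4.8,-24.4,-0.2],[0,0,0]]]'
python3 -c "
from h import *
tgt((-2,50,190),(-2,20,190))
cv2.imwrite('pics/w.png',ctrl.get_image('wrist'))"
```

```text
t: 2.98
tool_pos: [0.5925, 0.1492, 0.2983]
tool_rot: [-3.121, 0.354, 0.002]
contact_force: [0.3, 1.1, -0.8]
opening: -0.0003
grip_force: 0.0
t 2.98 gearbox-frame mm [ -2.8  71.8 298.3] F [ 0.3  1.1 -0.8]
(-2, 50, 190) shift cm [ 0.08  2.18 10.83] turn [-0.     0.001  0.007]
(-2, 20, 190) shift cm [ 0.06  5.18 10.83] turn [-0.     0.001  0.007]
```

View pics/w.png

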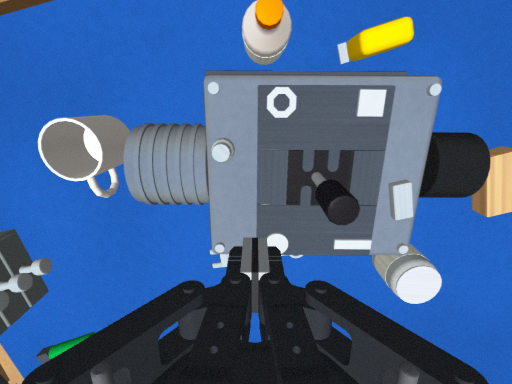

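The wrist view shows the tool aligned with the gearbox and the bar tag near-right at (352,245). The socket (220,150) stands well below the planned tip height. Now I'll go down and push in -y.

```bash
python3 -m handwheel '[[[0.1,2.2,5.5],[0,0,0.007]],[[0.1,2.2,10.8],[0,0,0.007]],[[0.1,2.2,10.8],[0,0,0.007]],[[0.1,3.5,10.8],[0,0,0.007]],[[0.1,4.2,10.8],[0,0,0.007]]]'
python3 -c "
from h import *
tgt((-2,20,190),(-2,0,190),(-2,-12,190))"
```

```text
t: 3.65
tool_pos: [0.5848, 0.1036, 0.1947]
tool_rot: [-3.118, 0.374, -0.008]
contact_force: [0.4, 2.1, 0.5]
opening: 0.0006
grip_force: 0.8
t 3.65 gearbox-frame mm [  0.3  25.6 194.7] F [0.4 2.1 0.5]
(-2, 20, 190) shift cm [-0.23  0.56  0.47] turn [-0.001 -0.005 -0.006]
(-2, 0, 190) shift cm [-0.21  2.56  0.47] turn [-0.001 -0.005 -0.006]
(-2, -12, 190) shift cm [-0.21  3.76  0.47] turn [-0.001 -0.005 -0.006]
```

```bash
python3 -m handwheel '[[[0,0.5,0],[0,0,0]],[[0,1,0],[0,0,0]],[[0,1.5,0],[0,0,0]],[[0,2,0],[0,0,0]],[[0,2.4,0],[0,0,0]]]'
python3 -c "
from h import *
tgt((-2,-12,190))"
```

```text
t: 4.28
tool_pos: [0.5789, 0.081, 0.1936]
tool_rot: [-3.119, 0.373, -0.006]
contact_force: [-0.1, 0.1, 5.3]
opening: -0.0003
grip_force: 2.4
t 4.28 gearbox-frame mm [ -0.3   2.3 193.6] F [-0.1  0.1  5.3]
(-2, -12, 190) shift cm [-0.17  1.43  0.36] turn [-0.001 -0.004 -0.005]
```

```bash
python3 -c "
from h import *
t=ctrl.get_image('scene')[145:245,220:320];w=ctrl.get_image('wrist')
cv2.imwrite('pics/c.png',np.hstack([cv2.resize(t,(384,384),interpolation=2),w[:,90:500]]))"
```

```text
(no output)
```

View pics/c.png

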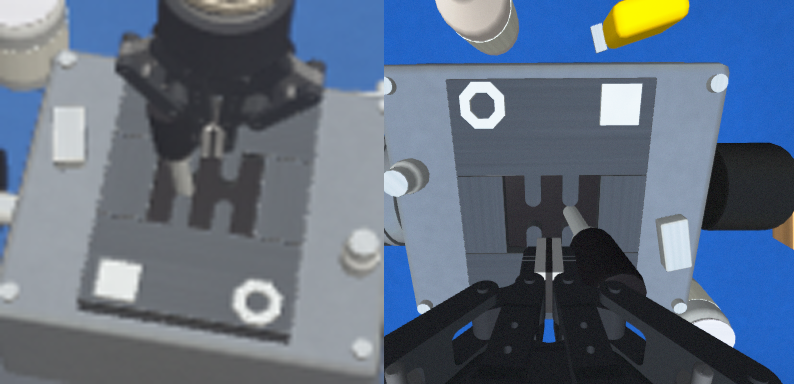

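The lever is tilted right and the rod is moving towards the right column. The finger linkage flares outward near the knob top, so I'll raise the tool 10 mm and keep pushing gently.

```bash
python3 -m handwheel '[[[-0.1,-0.4,0],[0,0,0]],[[-0.1,-0.4,-1],[0,0,0]],[[-0.1,0,-1],[0,0,0]],[[-0.1,0.4,-1],[0,0,0]],[[-0.1,0.6,-1],[0,0,0]]]'
python3 -c "
from h import *
tgt((-2,-12,205))
print([(r['score'],r['position'],atz('scene',r['position'],.203)) for r in (ctrl.get_image('scene'),ctrl.landmark_of('scene','knob'))[1][:1]])"
```

```text
t: 5.0
tool_pos: [0.5752, 0.0755, 0.201]
tool_rot: [-3.119, 0.374, 0.0]
contact_force: [1.0, 0.1, 1.0]
opening: -0.0003
grip_force: 0.7
t 5.0 gearbox-frame mm [ -2.6  -4.  201. ] F [1.  0.1 1. ]
(-2, -12, 205) shift cm [ 0.07  0.8  -0.4 ] turn [-0.     0.    -0.006]
[(0.46, [265.3, 174.7], array([0.56005509, 0.05815594, 0.203     ]))]
```

```bash
python3 -m handwheel '[[[0,0.2,0],[0,0,0]],[[0,0.4,0],[0,0,0]],[[0,0.5,0],[0,0,0]],[[0,0.6,0],[0,0,0]],[[0,0.7,0],[0,0,0]]]'
python3 -c "
from h import *
tgt((-2,-12,205))"
python3 -m handwheel '[[[0,0.1,0],[0,0,0]],[[0,0.2,0],[0,0,0]],[[0,0.2,0],[0,0,0]]]'
```

```text
t: 5.72
tool_pos: [0.5735, 0.0689, 0.2011]
tool_rot: [-3.119, 0.373, 0.0]
contact_force: [0.9, 1.9, 0.1]
opening: 0.0001
grip_force: 0.6
t 5.72 gearbox-frame mm [ -2.7 -10.7 201.1] F [0.9 1.9 0.1]
(-2, -12, 205) shift cm [ 0.07  0.12 -0.39] turn [-0.     0.    -0.005]
t: 6.1
tool_pos: [0.5731, 0.0668, 0.2012]
tool_rot: [3.119, -0.373, -0.0]
contact_force: [-0.2, 0.2, -0.9]
opening: -0.0003
grip_force: 0.4
```

```bash
for i in 1; do python3 -m handwheel '[[[0,0.1,0],[0,0,0]],[[0,0.2,0],[0,0,0]],[[0,0.3,0],[0,0,0]],[[0,0.3,0],[0,0,0]]]'; done
python3 -c "
from h import *
tgt((-2,-12,205))
t=ctrl.get_image('scene')[145:245,220:320];w=ctrl.get_image('wrist')
cv2.imwrite('pics/d.png',np.hstack([cv2.resize(t,(384,384),interpolation=2),w[:,90:500]]))"
```

```text
t: 6.6
tool_pos: [0.5724, 0.0639, 0.2012]
tool_rot: [3.119, -0.373, -0.0]
contact_force: [-0.0, 0.5, -0.5]
opening: 0.0001
grip_force: 0.4
t 6.6 gearbox-frame mm [ -2.6 -15.8 201.2] F [-0.   0.5 -0.5]
(-2, -12, 205) shift cm [ 0.06 -0.38 -0.38] turn [ 0.    -0.    -0.005]
```

View pics/d.png

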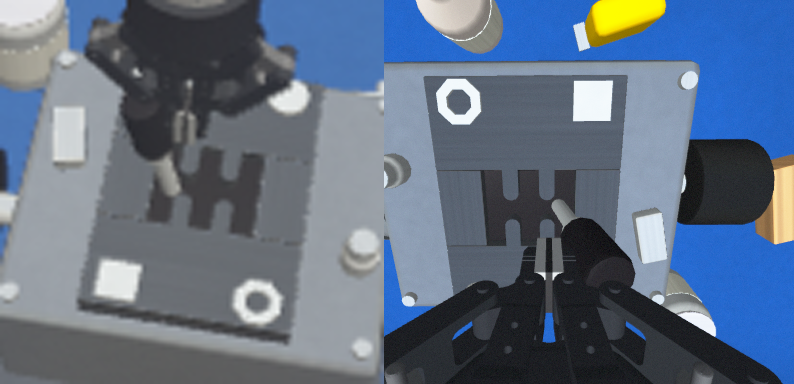

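The rod is now in or almost in the right column (wrist view 560,215). I'll keep pushing until I feel the stop.

```bash
python3 -m handwheel '[[[0,0.1,0],[0,0,0]],[[0,0.2,0],[0,0,0]],[[0,0.2,0],[0,0,0]]]'; python3 -m handwheel '[[[0,0.1,0],[0,0,0]],[[0,0.2,0],[0,0,0]],[[0,0.2,0],[0,0,0]]]'
python3 -c "
from h import *
tgt((-2,-12,205))"
```

```text
t: 7.08
tool_pos: [0.572, 0.0619, 0.2012]
tool_rot: [3.119, -0.373, 0.0]
contact_force: [0.1, 0.4, 0.1]
opening: 0.0
grip_force: 0.4
t: 7.45
tool_pos: [0.5715, 0.06, 0.2012]
tool_rot: [3.119, -0.373, 0.0]
contact_force: [0.2, 1.7, -1.0]
opening: 0.0001
grip_force: 0.4
t 7.45 gearbox-frame mm [ -2.6 -19.8 201.2] F [ 0.2  1.7 -1. ]
(-2, -12, 205) shift cm [ 0.06 -0.78 -0.38] turn [ 0.    -0.    -0.005]
```

```bash
python3 -m handwheel '[[[0,0.1,0],[0,0,0]],[[0,0.2,0],[0,0,0]],[[0,0.2,0],[0,0,0]]]'; python3 -m handwheel '[[[0,0.1,0],[0,0,0]],[[0,0.2,0],[0,0,0]],[[0,0.2,0],[0,0,0]]]'
python3 -c "
from h import *
tgt((-2,-12,205))"
```

```text
t: 7.82
tool_pos: [0.571, 0.0583, 0.2011]
tool_rot: [-3.119, 0.373, 0.0]
contact_force: [0.5, 2.0, -0.9]
opening: -0.0003
grip_force: 0.9
t: 8.2
tool_pos: [0.5705, 0.0566, 0.201]
tool_rot: [-3.118, 0.373, 0.0]
contact_force: [1.0, 5.1, -2.1]
opening: 0.0
grip_force: 1.9
t 8.2 gearbox-frame mm [ -2.8 -23.4 201. ] F [ 1.   5.1 -2.1]
(-2, -12, 205) shift cm [ 0.07 -1.14 -0.4 ] turn [-0.001  0.    -0.005]
```

The force is rising, so the side stop is reached. Lifting clear and moving round to the +x side.

```bash
python3 -m handwheel '[[[0,-1,0],[0,0,0]],[[0,-1.5,-5],[0,0,0]],[[2,-1.5,-7],[0,0,0]],[[5,0,-7],[0,0,0]],[[5,2,-7],[0,0,0]]]'
python3 -c "
from h import *
tgt((45,-42,198),(30,-42,198))
t=ctrl.get_image('scene')[145:245,220:320];w=ctrl.get_image('top')[130:230,200:300]
cv2.imwrite('pics/e.png',np.hstack([cv2.resize(t,(384,384),interpolation=2),cv2.resize(w,(384,384),interpolation=2)]))"
```

```text
t: 8.82
tool_pos: [0.6154, 0.024, 0.2714]
tool_rot: [3.118, -0.373, 0.0]
contact_force: [-0.5, -0.0, 0.0]
opening: -0.0001
grip_force: 0.0
t 8.82 gearbox-frame mm [ 48.4 -44.7 271.4] F [-0.5 -0.   0. ]
(45, -42, 198) shift cm [-0.35 -0.28  7.34] turn [ 0.002 -0.    -0.005]
(30, -42, 198) shift cm [-1.85 -0.28  7.34] turn [ 0.002 -0.    -0.005]
```

View pics/e.png

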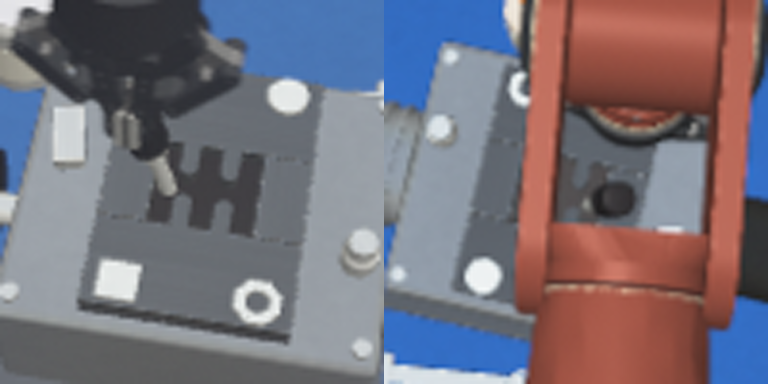

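The lever is leaning fully into the right column. Going down on its far side and pushing in -x.

```bash
python3 -m handwheel '[[[-0.3,0,5],[0,0,0]],[[-0.3,0,7.3],[0,0,0]],[[-0.3,0,7.3],[0,0,0]],[[-1,0,7.3],[0,0,0]],[[-1.8,0,7.3],[0,0,0]]]' && python3 -m handwheel '[[[-0.5,0,0],[0,0,0]],[[-1,0,0],[0,0,0]],[[-1.5,0,0],[0,0,0]],[[-1.5,0,0],[0,0,0]]]'
python3 -c "
from h import *
tgt((-10,-42,198))"
```

```text
t: 9.55
tool_pos: [0.5973, 0.0294, 0.2003]
tool_rot: [-3.119, 0.373, -0.005]
contact_force: [0.5, 0.5, -0.5]
opening: -0.0002
grip_force: 0.0
t: 10.05
tool_pos: [0.5823, 0.0328, 0.1985]
tool_rot: [3.119, -0.373, 0.001]
contact_force: [0.1, -0.7, 1.1]
opening: -0.0
grip_force: 0.6
t 10.05 gearbox-frame mm [ 14.2 -43.8 198.5] F [ 0.1 -0.7  1.1]
(-10, -42, 198) shift cm [-2.42 -0.17  0.05] turn [-0.    -0.001 -0.005]
```

```bash
python3 -m handwheel '[[[-0.5,0,0],[0,0,0]],[[-1,0,0],[0,0,0]],[[-1.5,0,0],[0,0,0]],[[-1.8,0,0],[0,0,0]],[[-1.8,0,0],[0,0,0]]]' && python3 -m handwheel '[[[-0.2,0,0],[0,0,0]],[[-0.4,0,0],[0,0,0]],[[-0.4,0,0],[0,0,0]]]'
python3 -c "
from h import *
tgt((-10,-42,198))"
```

```text
t: 10.68
tool_pos: [0.5644, 0.0372, 0.1979]
tool_rot: [-3.119, 0.373, 0.001]
contact_force: [1.0, 0.1, -1.0]
opening: 0.0004
grip_force: 0.4
t: 11.05
tool_pos: [0.5608, 0.038, 0.198]
tool_rot: [-3.119, 0.373, 0.0]
contact_force: [1.3, -0.1, 0.0]
opening: 0.0001
grip_force: 0.5
t 11.05 gearbox-frame mm [ -7.9 -43.7 198. ] F [ 1.3 -0.1  0. ]
(-10, -42, 198) shift cm [-0.21 -0.17  0.  ] turn [ 0.     0.    -0.005]
```

```bash
for r in 1; do python3 -m handwheel '[[[-0.2,0,0],[0,0,0]],[[-0.3,0,0],[0,0,0]],[[-0.3,0,0],[0,0,0]]]'; python3 -m handwheel '[[[-0.2,0,0],[0,0,0]],[[-0.2,0,0],[0,0,0]]]'; python3 -m handwheel '[[[-0.2,0,0],[0,0,0]],[[-0.2,0,0],[0,0,0]]]'; done | grep -E "t:|pos|contact"
python3 -c "
from h import *
tgt((-10,-42,198))
t=ctrl.get_image('scene')[145:245,220:320];w=ctrl.get_image('wrist')
cv2.imwrite('pics/f.png',np.hstack([cv2.resize(t,(384,384),interpolation=2),w[:,90:500]]))"
```

```text
t: 11.42
tool_pos: [0.558, 0.0387, 0.1982]
tool_rot: [3.119, -0.373, -0.0]
contact_force: [0.7, -0.7, -0.5]
t: 11.68
tool_pos: [0.556, 0.0392, 0.1982]
tool_rot: [3.119, -0.373, -0.0]
contact_force: [0.5, 0.6, -0.7]
t: 11.92
tool_pos: [0.5542, 0.0397, 0.1982]
tool_rot: [3.119, -0.373, 0.001]
contact_force: [1.4, -0.6, -1.5]
t 11.93 gearbox-frame mm [-14.8 -43.6 198.2] F [ 1.4 -0.6 -1.5]
(-10, -42, 198) shift cm [ 0.47 -0.17  0.02] turn [ 0.    -0.    -0.005]
```

View pics/f.png

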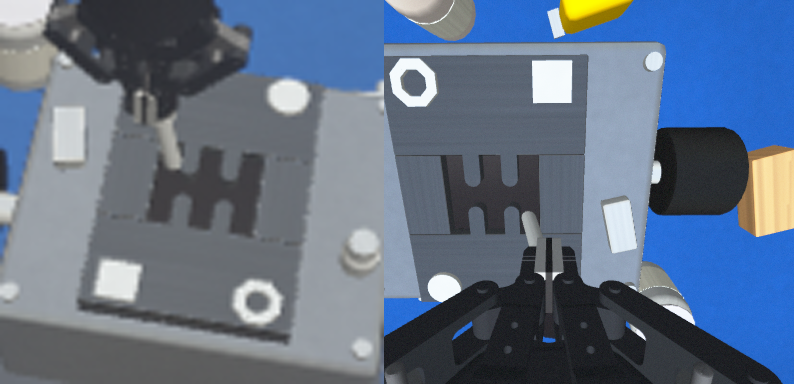

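The rod is well into the near-right slot (wrist view 530,225). I'll push on to the end stop.

```bash
for r in 1; do python3 -m handwheel '[[[-0.2,0,0],[0,0,0]],[[-0.2,0,0],[0,0,0]]]'; python3 -m handwheel '[[[-0.2,0,0],[0,0,0]],[[-0.2,0,0],[0,0,0]]]'; done | grep -E "t:|pos|contact"
```

```text
t: 12.28
tool_pos: [0.5524, 0.0401, 0.1982]
tool_rot: [3.119, -0.373, 0.001]
contact_force: [2.5, -1.0, -1.0]
t: 12.52
tool_pos: [0.5506, 0.0405, 0.1983]
tool_rot: [-3.119, 0.373, -0.002]
contact_force: [4.2, -1.0, -2.2]
```

```bash
for r in 1; do python3 -m handwheel '[[[-0.1,0,0],[0,0,0]],[[-0.15,0,0],[0,0,0]],[[-0.15,0,0],[0,0,0]]]'; python3 -m handwheel '[[[-0.1,0,0],[0,0,0]],[[-0.1,0,0],[0,0,0]]]'; done | grep -E "t:|pos|contact"
python3 -c "
from h import *
tgt((-10,-42,198))"
```

```text
t: 12.9
tool_pos: [0.5492, 0.0409, 0.1983]
tool_rot: [-3.119, 0.373, -0.002]
contact_force: [5.6, -0.3, -2.1]
t: 13.15
tool_pos: [0.5484, 0.0411, 0.1984]
tool_rot: [3.119, -0.373, 0.003]
contact_force: [6.3, -1.5, -3.0]
t 13.15 gearbox-frame mm [-20.8 -43.6 198.4] F [ 6.3 -1.5 -3. ]
(-10, -42, 198) shift cm [ 1.08 -0.17  0.04] turn [-0.    -0.002 -0.005]
```

```bash
python3 -m handwheel '[[[-0.1,0,0],[0,0,0]],[[-0.2,0,0],[0,0,0]],[[-0.2,0,0],[0,0,0]]]' | grep -E "pos|contact"; python3 -m handwheel '[[[1.5,0,0],[0,0,0]],[[3,0,0],[0,0,0]],[[4,0,-5],[0,0,0]],[[10,0,-10],[0,0,0]],[[15,12,-12],[0,0,0]]]'| grep -E "t:|pos|contact"
python3 -m handwheel '[[[0,6,0],[0,0,0]],[[-3,12,0],[0,0,0]],[[-5,18,0],[0,0,0]],[[-5,20,0],[0,0,0]],[[-5,20,0],[0,0,0]]]'| grep -E "t:|pos|contact"
python3 - <<'E'
from h import *
t=ctrl.get_image('scene')[155:230,225:325];w=ctrl.get_image('top')[140:215,205:305]
cv2.imwrite('pics/g.png',np.hstack([cv2.resize(x,(400,300),interpolation=2) for x in (t,w)]))
s=np.array(json.load(open("pose.json")));M=np.array([[np.cos(s[2]),-np.sin(s[2])],[np.sin(s[2]),np.cos(s[2])]])
for cam in("top","scene"):
  print([(round(r['score'],2),np.round(r['position'],1),(M.T@(atz(cam,r['position'],.201)[:2]-s[:2])*1e3).round(1)) for r in ctrl.landmark_of(cam,'knob')[:2]])
  for L in (.15,.18,.2):
    for r in(.19,.215):
      a,b=np.tan(L),np.tan(.24);n=np.sqrt(1+a*a+b*b);X=list(s[:2]+M@[-r*a/n,-r*b/n])+[.02+r/n];p=proj(cam,X);q=(p[0]-225,p[1]-155) if cam=="scene" else (p[0]-205+100,p[1]-140)
      print(cam,L,r,np.round(p,1),"pic",np.round(np.array(q)*4))
E
```

```text
tool_pos: [0.5468, 0.0415, 0.1985]
contact_force: [6.2, -0.8, -2.0]
t: 14.15
tool_pos: [0.6488, -0.0373, 0.305]
tool_rot: [-3.119, 0.366, -0.006]
contact_force: [0.0, -0.4, 0.8]
t: 14.78
tool_pos: [0.5495, -0.2226, 0.3013]
tool_rot: [-3.118, 0.378, 0.003]
contact_force: [0.0, 0.7, -0.4]
[(0.67, array([256.3, 193.4]), array([-38.6, -44.9])), (0.41, array([246.3, 184.5]), array([-19.1,  -9.3]))]
top 0.15 0.19 [257.  189.8] pic [608. 199.]
top 0.15 0.215 [258.8 190.7] pic [615. 203.]
top 0.18 0.19 [256.6 191.6] pic [606. 206.]
top 0.18 0.215 [258.2 192.8] pic [613. 211.]
top 0.2 0.19 [256.2 192.7] pic [605. 211.]
top 0.2 0.215 [257.8 194.1] pic [611. 216.]
[(0.51, array([263.3, 163.2]), array([-47.9, -35.2]))]
scene 0.15 0.19 [258.2 168.9] pic [133.  55.]
scene 0.15 0.215 [256.2 161.9] pic [125.  27.]
scene 0.18 0.19 [258.7 167.3] pic [135.  49.]
scene 0.18 0.215 [256.7 160.1] pic [127.  20.]
scene 0.2 0.19 [259.  166.3] pic [136.  45.]
scene 0.2 0.215 [257.1 158.9] pic [128.  16.]
```

View pics/g.png

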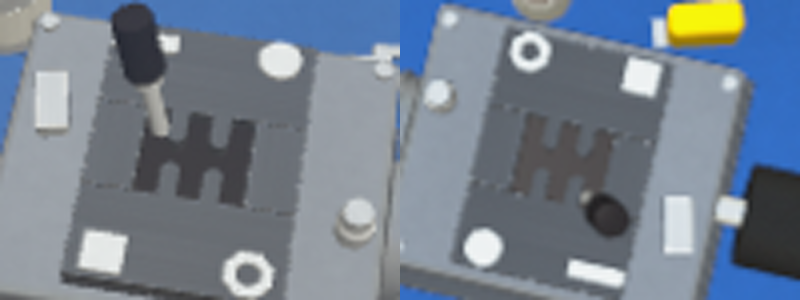

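The lever is in the near-right slot beside the bar tag. To check the tilt more precisely, I'll fit the knob's dark silhouette against a projected cylinder.

```bash
python3 - <<'E'
from h import *
from scipy.optimize import minimize
s=np.array(json.load(open("pose.json")));c,n_=np.cos(s[2]),np.sin(s[2]);M=np.array([[c,-n_],[n_,c]])
def cyl(L,C):
    d=np.array([-np.tan(L),-np.tan(C),1]);d/=np.linalg.norm(d);u=np.cross(d,[1,0,0]);u/=np.linalg.norm(u);v=np.cross(d,u)
    P=[r*d+.014*(np.cos(a)*u+np.sin(a)*v)+[0,0,.02] for r in(.165,.215) for a in np.linspace(0,6.28,24)]
    return [np.r_[s[:2]+M@p[:2],p[2]] for p in P]
masks={}
for cam in("scene","top"):
    g=ctrl.get_image(cam).max(2);m=np.uint8(g<52)
    k,l,st,ce=cv2.connectedComponentsWithStats(m);p=np.mean([proj(cam,X) for X in cyl(.2,.24)],0)
    i=1+min(range(k-1),key=lambda i:np.linalg.norm(ce[i+1]-p)-.0*st[i+1,4]+(100 if st[i+1,4]<30 else 0));masks[cam]=l==i;print(cam,st[i],ce[i].round(1),p.round(1))
def sil(cam,L,C):
    h=cv2.convexHull(np.float32([proj(cam,X) for X in cyl(L,C)]));im=np.zeros((384*1,512),np.uint8);cv2.fillPoly(im,[np.int32(h*16+.5)],1,shift=4);return im>0
for cams in(("scene",),("top",),("scene","top")):
    r=[]
    for L in np.arange(.10,.26,.01):
        for C in np.arange(.18,.28,.01):
            r.append((np.mean([(sil(k,L,C)&masks[k]).sum()/(sil(k,L,C)|masks[k]).sum() for k in cams]),round(L,2),round(C,2)))
    print(cams,[tuple(np.round(x,3)) for x in sorted(r)[-5:]])
E
```

```text
scene [300  34  13  26 116] [305.6  48.2] [259.2 166.1]
top [252 189  10  10  44] [256.3 193.5] [256.1 192.7]Traceback (most recent call last):
  File "<stdin>", line 19, in <module>
  File "<stdin>", line 14, in sil
  File "h.py", line 9, in proj
    c=ctrl.calibration(cam);p=np.array(c["R"])@np.array(X)+np.array(c["t"]);return [c["fx"]*p[0]/p[2]+c["cx"],c["fy"]*p[1]/p[2]+c["cy"]]
ValueError: time passes only in moves, steps and waits
```

The top-view centroid (256.3,193.5) is on or past the prediction for the end stop (192.7), where the 0.18 limit would give about 191.6. The lever is home and the arm is clear.

```bash
python3 -c "
from h import *
o=ctrl.get_obs();print(o['t'],o['contact_force'],np.abs(o['dq']).max());print(ctrl.finish_job())"
```

```text
15.075 [-0.23776253  0.07964416 -0.28499681] 0.0028566728403220617
the job is handed in; nothing more can be done
None
```

I pushed the lever into the near-right slot at the bar tag, up to its end stop as far as the camera images and contact force show, and moved the arm clear before handing the job in at about 15 s; no verdict came back.

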